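# Open the seedling cabinet's hatch with the hook pole

### The arm

A 6-joint arm with a two-finger parallel gripper is mounted at the origin on the work surface. World frame = base frame: x ahead of the robot, y to its left, z up, the work surface at z = 0. Lengths are in m, angles in rad, forces in N, time in s.
With the tool pointing down it reaches from about 0.275 to 0.825 m from the base axis. Payload 4.9 kg.
Tool frame: the origin (TCP) lies at the very end of the fingers, on their centre line; the grasp point (between the pads) lies robot.pinch_z behind it (robot.pinch_z is the distance from the TCP to the grasp point, in m); z points along the fingers, y is the line along which they close (so a half turn about z gives the same grasp; the last joint's range is limited). The gripper opens to 85 mm and grips with 20 to 120 N. Pads are 22 mm wide; open, the fingers measure 114 mm over their backs; the gripper's body (76 mm by 85 mm) begins 54 mm behind the grasp point. The pads swing forward as they close: fully open they stand 13 mm farther back than shut.
Start: joints at [-1.474, 0.326, -0.193, 1.052, 0, 1.437], TCP at [0.126, -0.535, 0.231] pointing down, gripper open.
Joint ranges: [-2.65, 2.65], [-0.97, 1.79], [-1.3, 1.35], [-1.93, 2.1], [-1.47, 1.37], [-3.14, 3.14]. Speed limits (rad/s): [2.57, 2.57, 3.14, 3.14, 3.14, 3.14].

### API

Orientations are given as a unit quaternion [w, x, y, z].
In Python, from plant import robot gives the robot as it stands.
- The arm moves only by the shell command python3 -m pendant 'ROWS'. ROWS is JSON, a list of rows, each a list of 7 numbers: the finger opening in m, from 0 to 0.0854, then the shift along the tool's x, y, z in m, then the turn, a rotation vector about the tool's x, y, z in degrees. A call has 1 to 12 rows; each row shifts and turns the commanded pose from where the row before left it, along the tool's axes as they then stand; what a row does not reach is not made up. A row lasts 1/12 s, in which the tool goes at most 41.7 mm and 7.16 degrees, less where a joint would pass 70% of its speed; a pose out of reach is approached as far as the arm can. A call with a gripper value outside its range is refused whole. The fingers move at their own pace and stop on an object; the grip force is fixed at half the most. Time passes only in rows, so rows that do not move let the fingers close. It gives the time, the measured TCP pose, the force, the opening and the grip force at its end, in the units of the state.
- robot.state(): the state, without advancing time (a new reading comes with each control period).
- robot.get_image(name): name is "side" or "top"; returns (picture, depth): 420x560x3 uint8, red, green, blue; 420x560 float32, m along the optical axis (not along the pixel's ray), 0 where there is no reading.
- robot.calibration(name): a dict with "K" (3x3 intrinsics, pixels), "T" (4x4, takes a point from camera to world coordinates). Camera axes: x right, y up, looking along -z (the intrinsics and any distortion apply to the point x, -y, -z); pixel columns grow to the right and rows downward; lengths in m; the calibration is good to about 2 mm. A picture is of the moment at which its call begins. calibration takes no time and is no camera call.
- robot.sign_off(): hands the job in; it is judged then, once.
Trained networks look in the newest picture that a camera, given by its name, has taken for a name from the list of things; names that differ only in an ending like _2 or _b are one class to them, and where a whole thing is asked for, a point or a joint stands for the part that bears it (a point fixed in the world has none). Each returns a list of dicts, best first, with "score" (0 to 1); they miss things now and then, are a little off and sometimes report something else, mostly with a low value. They report only what shows in the picture. A call takes as long as a camera call. They do not tell look-alikes from the thing itself.
- robot.recognise(target, camera): "centre" ([x, y, z] in m, in the coordinates of the camera as it stood for that picture, good to about 4 mm: the middle of the surface that is visible of it).
- robot.place_of(target, camera): "centre" ([x, y, z] in m, in the coordinates of the camera as it stood for that picture, good to about 4 mm: a listed point, or the origin of a listed thing).
The state is a dict: "time": time; "joint_positions": joint angles; "qvel": joint speeds; "tau": joint torques, N m; "position": TCP position; "tool_rot": TCP orientation; "wrist_force": force on the tool from outside, world axes, zero at the start; "moment": the same for the moment, N m; "finger_gap": finger opening in m; "finger_force": force on a finger pad.
Only numpy, scipy, OpenCV 4.12 (cv2) and the standard library are available. Lean on these libraries where they do the work, as an engineer would, in place of code of your own. Each camera call takes 0.05 s, during which the arm holds its last target. There are 200 camera calls.

### The job

Take the red-handled hook pole from its wooden cradle, put its hook down into the brass ring at the top of the seedling cabinet's green hatch, and pull the hatch down towards you with it until it stands at least 30 degrees open. Then unhook the pole, leaving the hatch open, and lay it back in its cradle the way it lay before. Leave the rake, mug, sprayer and bulb planter where they stand.

Things in the scene. Friction and masses are not known exactly. Their poses are not given: they have to be found in the camera images.
- pole: Loose hook pole, 0.2 kg, lying in the cradle. Red square handle 24 x 24 x 180 mm along x; origin at the handle's centre, +x to the hook end, +z up as it lies. An 8 mm steel rod goes on along the centre line to x = 150 mm and there bends straight down (-z) for 46 mm: the hook, hanging free beyond the cradle.
- hook_tip (a point): Centre of the rounded end (radius 4 mm) of the pole's hook, at (150, 0, -46) mm in the pole's frame; axes as the pole's.
- cradle: Fixed light wooden cradle. Origin: centre of the underside of its 160 x 90 x 12 mm base; the pole lies along x, hook to +x. Two supports 16 mm thick at x = -60 and +60 mm, tops flat at z = 75 mm between cheeks at y = -24 and +24 mm (to z = 90 mm). The pole's origin lies at about (0, 0, 87) mm. Between the supports the handle is free for 104 mm, 63 mm of air below it.
- ring (a point): Centre of the brass ring fixed rigidly to the hatch's front: inner diameter 40 mm, wire 6 mm, about 220 mm above the table. Axes turn with the hatch: z is the ring's axis (up when shut), -x points out of the hatch to the robot, y along the hinge. Hatch face at x = 27 mm, hatch top edge 10 mm above the ring's plane, hinge line along y through (34, 0, -140) mm.
- hatch (a joint): Angle of the cabinet's front hatch (green frame, glass pane, 240 x 150 x 14 mm), rad: 0 upright (shut), grows as its top tips towards the robot and down; stop at 0.785. Hinged at its lower edge, 80 mm above the table; stiff: stays where left, about 4 N at the ring moves it. The cabinet is fixed, 280 mm wide, 240 high, 210 deep, open on top.
- rake: Bystander: hand rake, wooden handle, steel head with five tines, 235 mm long, 30 mm high, lying on the table; origin on the table under the joint of handle and head, +x towards the tines.
- mug: Bystander: blue ceramic mug full of pegs, 82 mm across, about 120 mm high with the pegs; origin at the centre of its foot.
- sprayer: Bystander: red plastic hand sprayer with a white head, 94 mm across, 180 mm high; origin at the centre of its foot.
- planter: Bystander: stainless bulb planter, standing, 68 mm across, 210 mm high, wooden T-handle 110 mm long on top; origin at the centre of its foot.
There are look-alikes about, which are no part of the job. Of the things shaped like the pole, the red one is meant.

How it is judged:
By the outcome, as a careful person would: the job done as asked, in the order asked, and still so for the second after the job is handed in, with the robot touching nothing.
It also fails if it takes over 54 s, if anything falls off the work surface, if the arm or the gripper's body presses on something with over 40 N, if the wrist force passes 120 N, or if a joint passes its speed limit or range.

## Working session

There is one attempt and no reset: what is moved stays moved. The work goes in short steps, Python scripts to look and compute and a shell command to move; the robot and the scene stay as the last step left them, time stands still between calls to the robot, and variables do not carry over. Pictures are saved under pics/ and viewed, at most 10 in all, crops included, and the job is handed in when it is done.

```bash
mkdir -p pics; ls; cat > h.py <<'E'
import numpy as np, cv2
from plant import robot
def W(cam,p):
    T=np.array(robot.calibration(cam)["T"]);return (T@np.r_[p,1])[:3]
def snap(cam,fn):
    im,d=robot.get_image(cam);cv2.imwrite(fn,im[:,:,::-1]);return im,d
def pix(cam,d,u,v):
    K=np.array(robot.calibration(cam)["K"]);z=d[v,u]
    return W(cam,[(u-K[0,2])*z/K[0,0],-(v-K[1,2])*z/K[1,1],-z])
def proj(cam,p):
    c=robot.calibration(cam);q=np.linalg.inv(np.array(c["T"]))@np.r_[p,1];K=np.array(c["K"])
    return K[0,0]*q[0]/-q[2]+K[0,2],K[1,1]*-q[1]/-q[2]+K[1,2]
E
python3 - <<'E'
from h import *
np.set_printoptions(precision=4,suppress=True)
a={}
for c in("side","top"):
    im,d=snap(c,f"pics/{c}0.png");np.save(f"{c}0.npy",d)
    print(c,robot.calibration(c))
    for t in("pole","hook_tip","cradle","ring","rake","mug","sprayer","planter"):
        for r in robot.place_of(t,c)[:3]:
            w=W(c,r["centre"]);print(t,round(r["score"],2),w,np.round(proj(c,w)))
print(robot.pinch_z,robot.state())
E
```

```text
pics
side {'K': array([[529.4665,   0.    , 271.1474],
       [  0.    , 529.4665, 221.3071],
       [  0.    ,   0.    ,   1.    ]]), 'T': array([[-0.9966,  0.0658, -0.0487,  0.4462],
       [-0.0818, -0.7702,  0.6325,  1.0395],
       [ 0.0041,  0.6344,  0.773 ,  1.4192],
       [ 0.    ,  0.    ,  0.    ,  1.    ]])}
pole 0.83 [ 0.5244 -0.294   0.0873] [278. 168.]
pole 0.77 [ 0.7674 -0.2258  0.0155] [209. 192.]
pole 0.71 [ 0.5495 -0.0481  0.0146] [265. 235.]
hook_tip 0.84 [ 0.4175 -0.1371  0.0153] [306. 217.]
hook_tip 0.69 [ 0.1948 -0.3571  0.0111] [368. 176.]
hook_tip 0.67 [ 0.6685 -0.316   0.0477] [239. 169.]
cradle 0.87 [ 0.5283 -0.2945  0.0033] [277. 185.]
ring 0.95 [0.6722 0.1652 0.2217] [215. 247.]
rake 0.7 [ 0.384   0.1023 -0.0065] [313. 280.]
mug 0.74 [ 0.4749  0.3244 -0.0051] [279. 341.]
sprayer 0.65 [ 0.5586  0.4542 -0.0011] [246. 380.]
planter 0.93 [ 0.5538 -0.4848  0.006 ] [274. 148.]
top {'K': array([[511.0566,   0.    , 279.9931],
       [  0.    , 511.0566, 207.19  ],
       [  0.    ,   0.    ,   1.    ]]), 'T': array([[ 0.0224,  0.9967, -0.0775,  0.434 ],
       [
[... 521 characters left out ...]
]
rake 0.95 [0.3832 0.1069 0.0053] [246. 262.]
mug 0.78 [ 0.4714  0.3296 -0.0034] [177. 233.]
sprayer 0.76 [ 0.5545  0.456  -0.0028] [139. 206.]
planter 0.84 [ 0.5568 -0.482  -0.0003] [433. 211.]
0.0187 {'time': 0.9, 'joint_positions': array([-1.4742,  0.3262, -0.1926,  1.052 , -0.    ,  1.4366]), 'qvel': array([-0.0016,  0.0014,  0.0007,  0.0005, -0.001 ,  0.0004]), 'tau': array([ -0.0003, -44.3315,  26.276 ,   0.001 ,  -0.0001,  -0.    ]), 'position': array([ 0.1258, -0.5355,  0.2313]), 'tool_rot': array([ 0.    ,  0.9933,  0.1151, -0.    ]), 'wrist_force': array([ 0.167 , -0.2915,  0.2907]), 'moment': array([0.034 , 0.0245, 0.0431]), 'finger_force': 0.0, 'finger_gap': 0.08551047673128043}
```

View pics/side0.png

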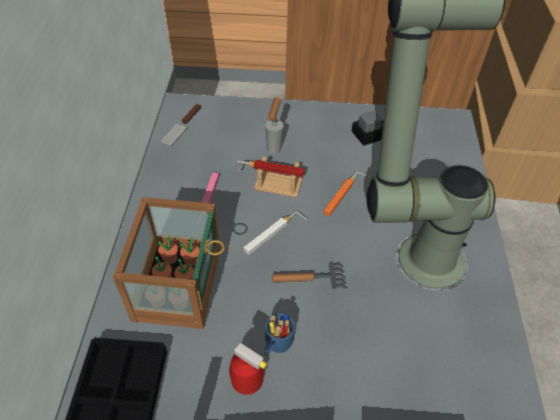

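View pics/top0.png

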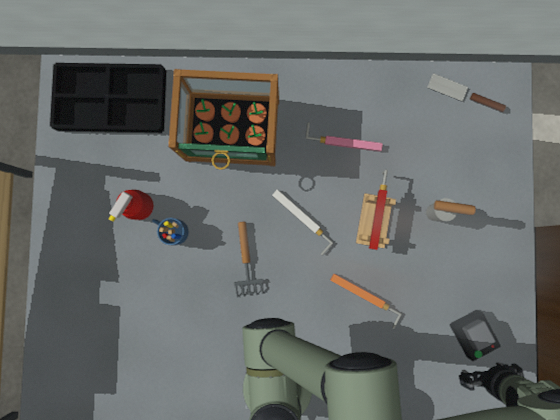

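The red pole lies in the cradle, at (376,218) in top and (278,168) in side, hook towards the cabinet. The ring is at (219,159) in top. Next I measure the pole and hatch directions.

```bash
cat >> h.py <<'E'
def cloud(cam,d,mask):
    v,u=np.nonzero(mask&(d>0));return np.array([pix(cam,d,a,b) for a,b in zip(u,v)])
def red(im): 
    i=cv2.cvtColor(im,cv2.COLOR_RGB2HSV).astype(int);return ((i[...,0]<5)|(i[...,0]>175))&(i[...,1]>190)&(i[...,2]>90)
def line(P):
    c,(w,h),a=cv2.minAreaRect((P[:,:2]*1000).astype(np.float32)); b=cv2.boxPoints((c,(w,h),a)); e=max((b[1]-b[0],b[2]-b[1]),key=np.linalg.norm)
    y=np.degrees(np.arctan2(e[1],e[0]));return np.array(c)/1000,(w,h),y
E
python3 - <<'E'
from h import *
np.set_printoptions(precision=4,suppress=True)
for c in("side","top"):
    im=cv2.imread(f"pics/{c}0.png")[:,:,::-1].copy();d=np.load(f"{c}0.npy")
    P=cloud(c,d,red(im));P=P[(P[:,2]>.085)&(P[:,2]<.12)&(abs(P[:,0]-.52)<.15)&(abs(P[:,1]+.29)<.1)]
    print(c,len(P),np.median(P[:,2]),line(P),P.min(0),P.max(0))
    T=P[P[:,2]>.094];print(' top',len(T),line(T),np.median(T[:,2]), np.degrees(np.arctan(np.polyfit(T[:,0],T[:,1],1)[0])))
    i=cv2.cvtColor(im,cv2.COLOR_RGB2HSV).astype(int)
    g=cloud(c,d,(abs(i[...,0]-70)<18)&(i[...,1]>90))
    g=g[(g[:,2]>.215)&(g[:,2]<.24)&(g[:,0]>.6)];print(' green',len(g),line(g),np.median(g,0),np.degrees(np.arctan(np.polyfit(g[:,1],g[:,0],1)[0])))
    # ring: yellow pixels near ring
    y=cloud(c,d,(abs(i[...,0]-24)<6)&(i[...,1]>150)); y=y[(abs(y[:,0]-.673)<.05)&(abs(y[:,1]-.169)<.05)&(y[:,2]>.2)]
    print(' ring',len(y),(y.max(0)+y.min(0))/2,y.max(0)-y.min(0),np.median(y[:,2]))
E
```

```text
side 259 0.09857779962716795 (array([ 0.5239, -0.2888]), (32.57328796386719, 171.2712860107422), np.float32(-8.806509)) [ 0.4403 -0.3145  0.0859] [ 0.6084 -0.2598  0.1084]
 top 209 (array([ 0.5242, -0.287 ]), (28.94243049621582, 171.2712860107422), np.float32(-8.806509)) 0.09952806235695655 -9.18529842960526Traceback (most recent call last):
  File "<stdin>", line 9, in <module>
  File "h.py", line 14, in cloud
    v,u=np.nonzero(mask&(d>0));return np.array([pix(cam,d,a,b) for a,b in zip(u,v)])
                                                ~~~^^^^^^^^^^^
  File "h.py", line 8, in pix
    K=np.array(robot.calibration(cam)["K"]);z=d[v,u]
               ~~~~~~~~~~~~~~~~~^^^^^
ValueError: time passes only in moves, steps and waits
```

```bash
sed -i 's/robot.calibration(/cal(/; ' h.py; sed -i 's/^from plant import robot/&\nimport functools\ncal=functools.lru_cache(None)(lambda c:robot.calibration(c))/' h.py
python3 - <<'E'
from h import *
np.set_printoptions(precision=4,suppress=True)
for c in("side","top"):
    im=cv2.imread(f"pics/{c}0.png")[:,:,::-1].copy();d=np.load(f"{c}0.npy")
    P=cloud(c,d,red(im));P=P[(P[:,2]>.085)&(P[:,2]<.12)&(abs(P[:,0]-.52)<.15)&(abs(P[:,1]+.29)<.1)]
    T=P[P[:,2]>.094];print(c,len(T),line(T),np.median(T[:,2]), np.degrees(np.arctan(np.polyfit(T[:,0],T[:,1],1)[0])))
    i=cv2.cvtColor(im,cv2.COLOR_RGB2HSV).astype(int)
    g=cloud(c,d,(abs(i[...,0]-70)<18)&(i[...,1]>90))
    g=g[(g[:,2]>.215)&(g[:,2]<.24)&(g[:,0]>.6)];print(' green',len(g),line(g),np.median(g,0),np.degrees(np.arctan(np.polyfit(g[:,1],g[:,0],1)[0])))
    y=cloud(c,d,(abs(i[...,0]-24)<6)&(i[...,1]>150)); y=y[(abs(y[:,0]-.673)<.05)&(abs(y[:,1]-.169)<.05)&(y[:,2]>.2)]
    print(' ring',len(y),(y.max(0)+y.min(0))/2,y.max(0)-y.min(0),np.median(y[:,2]))
E
```

```text
side 209 (array([ 0.5242, -0.287 ]), (28.94243049621582, 171.2712860107422), np.float32(-8.806509)) 0.09952806235695655 -9.18529842960526
 green 301 (array([0.7032, 0.1653]), (235.25254821777344, 14.559268951416016), np.float32(87.68731)) [0.7037 0.1793 0.2311] 2.0233827325363314Traceback (most recent call last):
  File "<stdin>", line 11, in <module>
    return umr_maximum(a, axis, None, out, keepdims, initial, where)
ValueError: zero-size array to reduction operation maximum which has no identity
```

```bash
python3 -m pendant '[[0.085,0,0,0,0,0,5.5],[0.085,0,0,0,0,0,5.5],[0.085,0,0,0,0,0,5.5],[0.085,0,0,0,0,0,5.5],[0.085,0.022,-0.019,0,0,0,0],[0.085,0.022,-0.019,0,0,0,0],[0.085,0.022,-0.019,0,0,0,0],[0.085,0.022,-0.019,0,0,0,0],[0.085,0.022,-0.019,0,0,0,0],[0.085,0.022,-0.019,0,0,0,0],[0.085,0.022,-0.019,0,0,0,0],[0.085,0.022,-0.019,0,0,0,0]]'
python3 -m pendant '[[0.085,0.022,-0.019,0,0,0,0],[0.085,0.022,-0.019,0,0,0,0],[0.085,0.022,-0.019,0,0,0,0],[0.085,0.022,-0.019,0,0,0,0],[0.085,0.022,-0.019,0,0,0,0],[0.085,0.022,-0.019,0,0,0,0],[0.085,0.022,-0.019,0,0,0,0],[0.085,0.022,-0.019,0,0,0,0],[0.085,0,0,0,0,0,0],[0.085,0,0,0,0,0,0]]'
```

```text
time: 1.9
position: [0.3241, -0.4112, 0.2314]
tool_rot: [0.0, 0.997, -0.077, 0.0]
wrist_force: [1.0, -0.4, -0.3]
finger_gap: 0.0847
finger_force: 0.0
time: 2.73
position: [0.521, -0.2877, 0.231]
tool_rot: [0.0, 0.997, -0.075, -0.0]
wrist_force: [-0.6, -0.8, -0.0]
finger_gap: 0.0852
finger_force: 0.0
```

```bash
python3 -m pendant '[[0.085,0.004,0,0.03,0,0,0],[0.085,0,0,0.03,0,0,0],[0.085,0,0,0.03,0,0,0],[0.085,0,0,0.03,0,0,0],[0.085,0,0,0.02,0,0,0],[0.085,0,0,0.013,0,0,0],[0.085,0,0,0.01,0,0,0],[0.085,0,0,0,0,0,0]]'
python3 -m pendant '[[0.015,0,0,0,0,0,0],[0.015,0,0,0,0,0,0],[0.015,0,0,0,0,0,0],[0.015,0,0,0,0,0,0],[0.015,0,0,0,0,0,0],[0.015,0,0,0,0,0,0],[0.015,0,0,0,0,0,0],[0.015,0,0,0,0,0,0],[0.015,0,0,0,0,0,0],[0.015,0,0,0,0,0,0]]'
python3 -c "
from h import *
snap('side','pics/s1.png')
print(robot.state())"
```

```text
time: 3.4
position: [0.522, -0.2892, 0.0662]
tool_rot: [-0.001, 0.997, -0.077, -0.002]
wrist_force: [-0.3, -0.1, -0.4]
finger_gap: 0.0852
finger_force: 0.0
time: 4.23
position: [0.5247, -0.2899, 0.0694]
tool_rot: [0.001, 0.997, -0.077, 0.001]
wrist_force: [-0.3, 0.2, 6.1]
finger_gap: 0.0233
finger_force: 59.8
{'time': 4.2833, 'joint_positions': array([-6.27713178e-01,  5.62072169e-01, -2.67995228e-01,  7.38700326e-01,
       -3.38866514e-04,  2.66705199e+00]), 'qvel': array([-0.00175026,  0.00042467,  0.00093882, -0.00097973,  0.00014024,
       -0.0004706 ]), 'tau': array([ 3.96588799e-01, -4.86322474e+01,  2.05095756e+01, -2.39643110e-01,
        2.03359919e-01, -1.64634880e-02]), 'position': array([ 0.52469278, -0.28991903,  0.0693963 ]), 'tool_rot': array([ 6.75482677e-04,  9.97068165e-01, -7.65115429e-02,  7.75395738e-04]), 'wrist_force': array([-0.31182729, -0.09311408,  6.89993125]), 'moment': array([-0.01459627,  0.18201613,  0.02803603]), 'finger_force': 59.83277678489685, 'finger_gap': 0.023042501379874895}
```

View pics/s1.png

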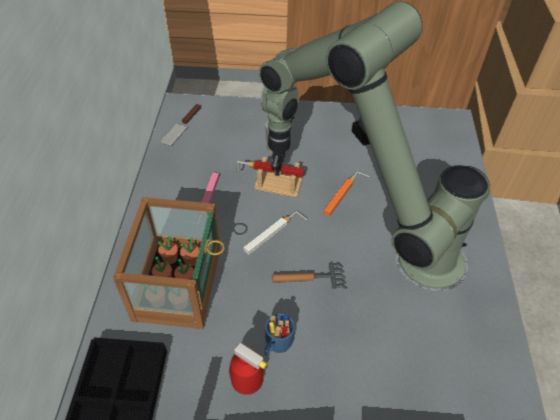

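Joint 6 would run out of range at the ring: it needs about 3.49 against a limit of 3.14. I regrasp with a half turn.

```bash
python3 -m pendant '[[0.085,0,0,0,0,0,0],[0.085,0,0,0,0,0,0],[0.085,0,0,0,0,0,0],[0.085,0,0,0,0,0,0],[0.085,0,0,0,0,0,0],[0.085,0,0,0,0,0,0],[0.085,0,0,-0.02,0,0,0],[0.085,0,0,-0.03,0,0,0],[0.085,0,0,-0.03,0,0,0],[0.085,0,0,-0.03,0,0,-6]]'
python3 -m pendant '[[0.085,0,0,0,0,0,-6],[0.085,0,0,0,0,0,-6],[0.085,0,0,0,0,0,-6],[0.085,0,0,0,0,0,-6],[0.085,0,0,0,0,0,-6],[0.085,0,0,0,0,0,-6],[0.085,0,0,0,0,0,-6],[0.085,0,0,0,0,0,-6],[0.085,0,0,0,0,0,-6],[0.085,0,0,0,0,0,-6],[0.085,0,0,0,0,0,-6],[0.085,0,0,0,0,0,-6]]'
python3 -m pendant '[[0.085,0,0,0,0,0,-6],[0.085,0,0,0,0,0,-6],[0.085,0,0,0,0,0,-6],[0.085,0,0,0,0,0,-6],[0.085,0,0,0,0,0,-6],[0.085,0,0,0,0,0,-6],[0.085,0,0,0,0,0,-6],[0.085,0,0,0,0,0,-6],[0.085,0,0,0,0,0,-6],[0.085,0,0,0,0,0,-6],[0.085,0,0,0,0,0,-6],[0.085,0,0,0,0,0,-6]]'
python3 -m pendant '[[0.085,0,0,0,0,0,-6],[0.085,0,0,0,0,0,-6],[0.085,0,0,0,0,0,-6],[0.085,0,0,0,0,0,-6],[0.085,0,0,0,0,0,-6],[0.085,0,0,0,0,0,0],[0.085,0,0,0,0,0,0]]'
```

```text
time: 5.12
position: [0.5237, -0.289, 0.1792]
tool_rot: [-0.0, 1.0, -0.023, -0.0]
wrist_force: [0.1, 0.3, -0.2]
finger_gap: 0.0849
finger_force: 0.0
time: 6.12
position: [0.5239, -0.2892, 0.1782]
tool_rot: [-0.0, 0.822, 0.57, -0.0]
wrist_force: [1.8, -0.5, 0.3]
finger_gap: 0.0849
finger_force: 0.0
time: 7.12
position: [0.524, -0.2892, 0.1781]
tool_rot: [-0.0, 0.33, 0.944, 0.0]
wrist_force: [-0.7, 0.4, 0.3]
finger_gap: 0.0849
finger_force: 0.0
time: 7.7
position: [0.524, -0.2892, 0.1782]
tool_rot: [-0.0, 0.078, 0.997, 0.0]
wrist_force: [-0.3, -0.3, -0.2]
finger_gap: 0.0848
finger_force: 0.0
```

```bash
python3 -m pendant '[[0.085,0,0,0.03,0,0,0],[0.085,0,0,0.03,0,0,0],[0.085,0,0,0.03,0,0,0],[0.085,0,0,0.02,0,0,0],[0.085,0,0,0,0,0,0],[0.015,0,0,0,0,0,0],[0.015,0,0,0,0,0,0],[0.015,0,0,0,0,0,0],[0.015,0,0,0,0,0,0],[0.015,0,0,0,0,0,0],[0.015,0,0,0,0,0,0],[0.015,0,0,0,0,0,0]]'
python3 -m pendant '[[0.015,0,0,0,0,0,0],[0.015,0,0,0,0,0,0]]'
python3 -m pendant '[[0.015,0,0,-0.01,0,0,0],[0.015,0,0,-0.01,0,0,0],[0.015,0,0,-0.02,0,0,0],[0.015,0,0,-0.03,0,0,0],[0.015,0,0,-0.03,0,0,0],[0.015,0,0,-0.03,0,0,0],[0.015,0,0,-0.03,0,0,0],[0.015,0,0,-0.03,0,0,0],[0.015,0,0,-0.02,0,0,0],[0.015,0,0,-0.02,0,0,0],[0.015,0,0,0,0,0,0]]'
python3 - <<'E'
from h import *
np.set_printoptions(precision=4,suppress=True)
im,d=snap("top","pics/t2.png")
for t in("pole","hook_tip"):
    for r in robot.place_of(t,"top")[:5]:
        w=W("top",r["centre"]);print(t,round(r["score"],2),w)
P=cloud("top",d,red(im));P=P[(P[:,2]>.25)&(abs(P[:,0]-.52)<.2)&(abs(P[:,1]+.29)<.1)];print(line(P),P[:,2].max(),np.degrees(np.arctan(np.polyfit(P[:,0],P[:,1],1)[0])))
# pitch
print(np.polyfit(P[:,0],P[:,2],1))
E
```

```text
time: 8.7
position: [0.525, -0.29, 0.0699]
tool_rot: [0.001, 0.077, 0.997, -0.001]
wrist_force: [-0.5, 1.0, 7.2]
finger_gap: 0.0233
finger_force: 59.8
time: 8.87
position: [0.525, -0.29, 0.0698]
tool_rot: [0.001, 0.077, 0.997, -0.001]
wrist_force: [-0.2, 0.1, 6.4]
finger_gap: 0.023
finger_force: 59.8
time: 9.78
position: [0.5255, -0.2903, 0.3036]
tool_rot: [0.003, 0.077, 0.997, -0.002]
wrist_force: [0.7, -0.1, -1.2]
finger_gap: 0.0232
finger_force: 59.0
pole 0.92 [ 0.527  -0.2872  0.3169]
pole 0.91 [ 0.5527 -0.0464  0.0109]
pole 0.67 [ 0.7711 -0.2264  0.0135]
pole 0.59 [ 0.6651 -0.3144  0.2765]
hook_tip 0.98 [ 0.8323 -0.0854  0.012 ]
hook_tip 0.78 [ 0.6704 -0.3106  0.2762]
hook_tip 0.75 [ 0.4144 -0.128   0.0131]
hook_tip 0.7 [ 0.1945 -0.3518  0.0143]
(array([ 0.5917, -0.2981]), (22.430177688598633, 41.272315979003906), np.float32(-10.662846)) 0.3397673409723303 -11.090948448705452
[-0.0613  0.3694]
```

View pics/t2.png

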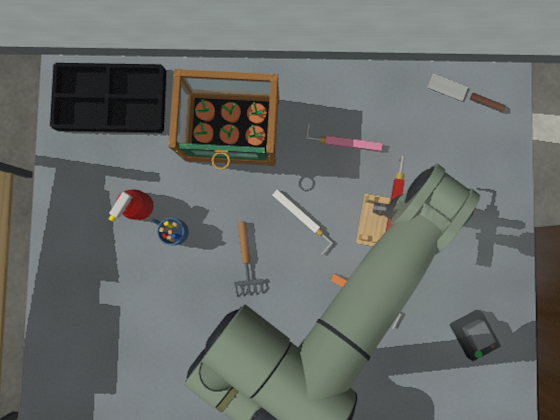

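The pole is up in the gripper, with the hook at (402,160) and the other things untouched. Next I carry it over the ring.

```bash
python3 -m pendant '[[0.015,0,0,0,0,0,-3.5],[0.015,0,0,0,0,0,-3.5],[0.015,0.0012,0.029,0,0,0,0],[0.015,0.0012,0.029,0,0,0,0],[0.015,0.0012,0.029,0,0,0,0],[0.015,0.0012,0.029,0,0,0,0],[0.015,0.0012,0.029,0,0,0,0],[0.015,0.0012,0.029,0,0,0,0],[0.015,0.0012,0.029,0,0,0,0],[0.015,0.0012,0.029,0,0,0,0],[0.015,0.0012,0.029,0,0,0,0],[0.015,0.0012,0.029,0,0,0,0]]'
python3 -m pendant '[[0.015,0.0012,0.029,0,0,0,0],[0.015,0.0012,0.029,0,0,0,0],[0.015,0.0012,0.029,0,0,0,0],[0.015,0.0012,0.029,0,0,0,0],[0.015,0.0012,0.029,0,0,0,0],[0.015,0.0012,0.029,0,0,0,0],[0.015,0,0,0,0,0,0],[0.015,0,0,0,0,0,0],[0.015,0,0,0,0,0,0]]'
python3 - <<'E'
from h import *
np.set_printoptions(precision=4,suppress=True)
out=[]
for c in ("top","side"):
    im,d=snap(c,f"pics/{c}3.png")
    for t in("hook_tip","ring"):
        for r in robot.place_of(t,c)[:5]:
            w=W(c,r["centre"])
            if w[2]>.1: print(c,t,round(r["score"],2),w,np.round(proj(c,w)))
    u,v=map(int,proj(c,[.67,.169,.24])); u=min(max(u,60),499)
    out.append(cv2.resize(im[v-50:v+50,u-60:u+60,::-1],None,fx=4,fy=4,interpolation=cv2.INTER_CUBIC));print(c,u-60,v-50)
cv2.imwrite("pics/c3.png",cv2.resize(np.vstack(out),(360,600)))
E
```

```text
time: 10.93
position: [0.5196, 0.0025, 0.2962]
tool_rot: [-0.002, 0.016, 1.0, 0.0]
wrist_force: [0.4, 0.3, -2.8]
finger_gap: 0.0235
finger_force: 59.1
time: 11.68
position: [0.5184, 0.1746, 0.2968]
tool_rot: [-0.001, 0.015, 1.0, -0.001]
wrist_force: [-0.9, -0.6, -1.6]
finger_gap: 0.0228
finger_force: 59.4
top hook_tip 0.85 [0.6642 0.1733 0.2695] [216. 159.]
top ring 0.61 [0.6708 0.1689 0.2187] [221. 160.]
top 159 109
side ring 0.8 [0.6718 0.165  0.2217] [215. 247.]
side 154 193
```

View pics/c3.png

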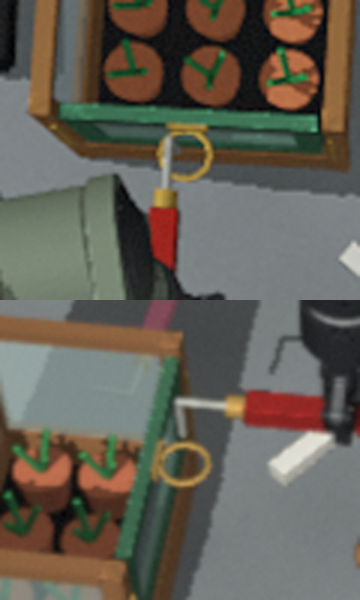

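```bash
python3 - <<'E'
from h import *
def at(c,u,v,z):
    K=cal(c)["K"];T=cal(c)["T"];r=T[:3,:3]@[(u-K[0,2])/K[0,0],-(v-K[1,2])/K[1,1],-1];return (T[:3,3]+r*(z-T[2,3])/r[2])[:2].round(4)
print("top bend",at("top",215.7,155.7,.319),"ring",at("top",221.3,161.3,.22))
print("side tip",at("side",214.7,237.3,.2675),"ring",at("side",215.3,248,.22))
s=robot.state();print(s["position"])
E
```

```text
top bend [0.6651 0.1682] ring [0.6673 0.1665]
side tip [0.6685 0.167 ] ring [0.6703 0.1685]
[0.51931858 0.17416374 0.29824494]
```

```bash
python3 -m pendant '[[0.015,-0.002,0,0.012,0,0,0],[0.015,0,0,0.012,0,0,0],[0.015,0,0,0.012,0,0,0],[0.015,0,0,0.012,0,0,0],[0.015,0,0,0,0,0,0]]'
python3 -m pendant '[[0.015,0,0,0.009,0,0,0],[0.015,0,0,0.009,0,0,0],[0.015,0,0,0.008,0,0,0],[0.015,0,0,0,0,0,0],[0.015,0,0,0,0,0,0]]'
python3 - <<'E'
from h import *
out=[]
for c in ("top","side"):
    im,d=snap(c,f"pics/{c}4.png")
    u,v=map(int,proj(c,[.67,.169,.24]))
    out.append(cv2.resize(im[v-50:v+50,u-60:u+60,::-1],None,fx=4,fy=4,interpolation=cv2.INTER_CUBIC))
cv2.imwrite("pics/c4.png",cv2.resize(np.vstack(out),(360,600)))
E
```

```text
time: 12.4
position: [0.5199, 0.1742, 0.248]
tool_rot: [-0.002, 0.016, 1.0, -0.0]
wrist_force: [-0.3, 0.2, -2.0]
finger_gap: 0.0229
finger_force: 59.4
time: 12.82
position: [0.5209, 0.1749, 0.2238]
tool_rot: [-0.001, 0.015, 1.0, -0.0]
wrist_force: [1.0, 0.7, -1.7]
finger_gap: 0.0235
finger_force: 59.4
```

View pics/c4.png

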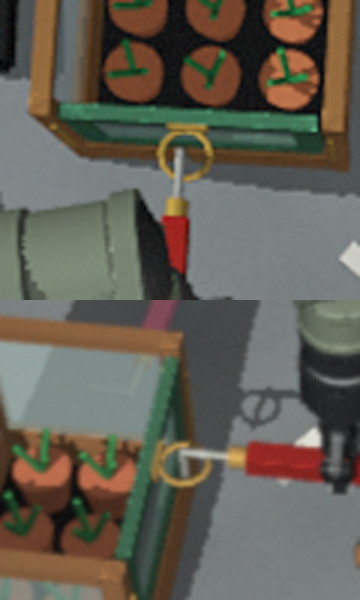

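The hook is inside the ring: the side crop shows it passing through at (183,460), and there is no contact force. Now I pull along the hatch's arc.

```bash
python3 -m pendant '[[0.015,0.008,0,0,0,0,0],[0.015,0.008,0,0,0,0,0],[0.015,0.008,0,0.0035,0,0,0],[0.015,0.008,0,0.0035,0,0,0],[0.015,0.008,0,0.004,0,0,0],[0.015,0,0,0,0,0,0]]'
python3 -m pendant '[[0.015,0.007,0,0.0045,0,0,0],[0.015,0.007,0,0.0045,0,0,0],[0.015,0.007,0,0.005,0,0,0],[0.015,0.006,0,0.006,0,0,0],[0.015,0.006,0,0.006,0,0,0],[0.015,0.006,0,0.006,0,0,0],[0.015,0,0,0,0,0,0]]'
python3 -m pendant '[[0.015,0.005,0,0.006,0,0,0],[0.015,0.005,0,0.006,0,0,0],[0.015,0.005,0,0.006,0,0,0],[0.015,0,0,0,0,0,0],[0.015,0,0,0,0,0,0]]'
python3 - <<'E'
from h import *
out=[]
for c in ("top","side"):
    im,d=snap(c,f"pics/{c}5.png")
    for r in robot.place_of("ring",c)[:2]:print(c,r["score"],W(c,r["centre"]))
    u,v=map(int,proj(c,[.63,.169,.2]))
    out.append(cv2.resize(im[v-50:v+50,u-60:u+60,::-1],None,fx=4,fy=4,interpolation=cv2.INTER_CUBIC))
cv2.imwrite("pics/c5.png",cv2.resize(np.vstack(out),(360,600)))
E
```

```text
time: 13.42
position: [0.4792, 0.176, 0.2126]
tool_rot: [-0.001, 0.015, 1.0, -0.0]
wrist_force: [0.5, -0.9, -2.2]
finger_gap: 0.0231
finger_force: 59.4
time: 14.0
position: [0.4429, 0.1773, 0.1807]
tool_rot: [0.001, 0.016, 1.0, -0.0]
wrist_force: [6.0, -2.1, -5.4]
finger_gap: 0.0232
finger_force: 59.7
time: 14.42
position: [0.431, 0.1778, 0.1638]
tool_rot: [0.004, 0.016, 1.0, -0.0]
wrist_force: [13.9, -2.1, -9.9]
finger_gap: 0.0228
finger_force: 59.3
top 0.69 [0.59051005 0.17353102 0.16117259]
side 0.73 [0.5926303  0.16975644 0.16883952]
side 0.47 [ 0.38745932  0.09969946 -0.00448756]
```

View pics/c5.png

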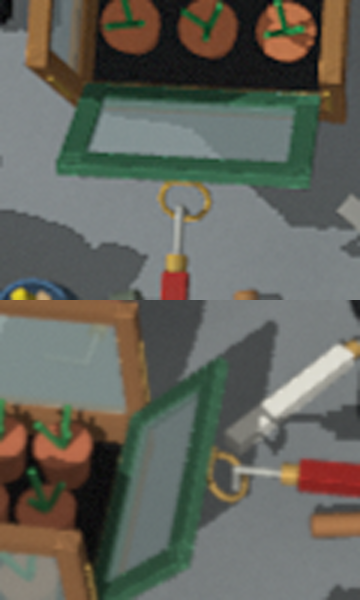

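The hatch stands at about 39°: the ring moved 80 mm out and 55 mm down, and both crops show it well open. Now I release the tension and lift the hook out.

```bash
python3 -m pendant '[[0.015,-0.003,0,-0.003,0,0,0],[0.015,-0.003,0,0,0,0,0],[0.015,-0.003,0,0,0,0,0],[0.015,0,0,0,0,0,0],[0.015,0,0,0,0,0,0]]'
python3 - <<'E'
from h import *
out=[]
for c in ("top","side"):
    im,d=snap(c,f"pics/{c}6.png")
    for r in robot.place_of("ring",c)[:1]:print(c,r["score"],W(c,r["centre"]))
    u,v=map(int,proj(c,[.59,.169,.17]))
    out.append(cv2.resize(im[v-50:v+50,u-60:u+60,::-1],None,fx=4,fy=4,interpolation=cv2.INTER_CUBIC))
cv2.imwrite("pics/c6.png",cv2.resize(np.vstack(out),(360,600)))
E
```

```text
time: 15.03
position: [0.4356, 0.1777, 0.166]
tool_rot: [-0.001, 0.015, 1.0, 0.0]
wrist_force: [0.0, -0.6, -0.9]
finger_gap: 0.0234
finger_force: 60.4
top 0.75 [0.59142862 0.17154602 0.16151318]
side 0.85 [0.59110561 0.16872628 0.1679046 ]
```

View pics/c6.png

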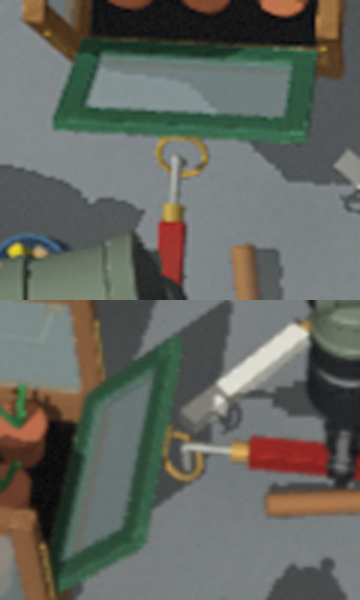

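```bash
python3 -m pendant '[[0.015,-0.003,0,-0.005,0,0,0],[0.015,0,0,-0.01,0,0,0],[0.015,0,0,-0.01,0,0,0],[0.015,0,0,-0.01,0,0,0],[0.015,0,0,-0.01,0,0,0],[0.015,0,0,0,0,0,0]]'
python3 -m pendant '[[0.015,0,0,-0.015,0,0,0],[0.015,0,0,-0.02,0,0,0],[0.015,0,0,-0.03,0,0,0],[0.015,0,0,-0.025,0,0,0],[0.015,0,0,0,0,0,0],[0.015,0,0,0,0,0,0]]'
python3 - <<'E'
from h import *
im,d=snap("side","pics/side7.png")
for r in robot.place_of("ring","side")[:1]:print(r["score"],W("side",r["centre"]))
E
```

```text
time: 15.73
position: [0.4407, 0.1779, 0.2135]
tool_rot: [0.002, 0.015, 1.0, 0.0]
wrist_force: [1.1, 0.5, -1.9]
finger_gap: 0.023
finger_force: 60.4
time: 16.23
position: [0.4402, 0.1777, 0.3022]
tool_rot: [0.001, 0.016, 1.0, 0.0]
wrist_force: [0.0, 0.9, -2.8]
finger_gap: 0.0229
finger_force: 60.5
0.82 [0.59173007 0.1683219  0.16529951]
```

View pics/side7.png

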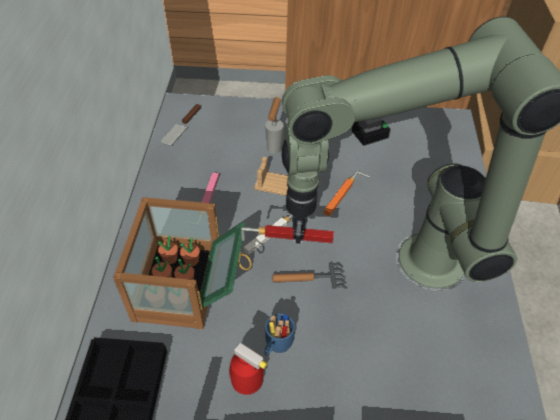

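The pole is clear of the ring and the hatch stays open, with the ring at (246,262). Now back over the cradle.

```bash
python3 -m pendant '[[0.015,-0.0058,-0.0273,0,0,0,0],[0.015,-0.0058,-0.0273,0,0,0,0],[0.015,-0.0058,-0.0273,0,0,0,0],[0.015,-0.0058,-0.0273,0,0,0,0],[0.015,-0.0058,-0.0273,0,0,0,0],[0.015,-0.0058,-0.0273,0,0,0,0],[0.015,-0.0058,-0.0273,0,0,0,0],[0.015,-0.0058,-0.0273,0,0,0,0],[0.015,-0.0058,-0.0273,0,0,0,0],[0.015,-0.0058,-0.0273,0,0,0,0],[0.015,-0.0058,-0.0273,0,0,0,0],[0.015,-0.0058,-0.0273,0,0,0,0]]'
python3 -m pendant '[[0.015,-0.0058,-0.0273,0,0,0,0],[0.015,-0.0058,-0.0273,0,0,0,0],[0.015,-0.0058,-0.0273,0,0,0,0],[0.015,-0.0058,-0.0273,0,0,0,0],[0.015,-0.0058,-0.0273,0,0,0,0],[0.015,0,0,0,0,0,3.5],[0.015,0,0,0,0,0,3.5],[0.015,0,0,0,0,0,0],[0.015,0,0,0,0,0,0],[0.015,0,0,0,0,0,0]]'
python3 - <<'E'
from h import *
np.set_printoptions(precision=4,suppress=True)
s=robot.state();print(s["position"],s["tool_rot"])
im,d=snap("top","pics/t8.png")
for r in robot.place_of("hook_tip","top")[:5]: print(round(r["score"],2),W("top",r["centre"]))
for im in(im,cv2.imread("pics/t2.png")[:,:,::-1].copy()):
    m=red(im);m[:, :370]=0;m[:,430:]=0;m[:150]=0;m[240:]=0;v,u=np.nonzero(m);print(len(u),u.mean(),v.mean(),v.min(),np.polyfit(v,u,1))
im,d=snap("side","pics/s8.png")
P=cloud("side",d,red(im));P=P[(P[:,2]>.25)&(abs(P[:,0]-.52)<.2)&(abs(P[:,1]+.29)<.1)]
print(line(P),np.polyfit(P[:,0],P[:,2],1),P[:,0].min(),P[:,0].max())
E
```

```text
time: 17.33
position: [0.4978, -0.1531, 0.2993]
tool_rot: [-0.002, 0.016, 1.0, 0.001]
wrist_force: [0.3, 0.8, -1.8]
finger_gap: 0.0233
finger_force: 60.4
time: 18.17
position: [0.5231, -0.2889, 0.3002]
tool_rot: [-0.001, 0.076, 0.997, 0.0]
wrist_force: [-0.7, -0.1, -1.3]
finger_gap: 0.0232
finger_force: 60.4
[ 0.5231 -0.2889  0.3002] [-0.0008  0.0757  0.9971  0.0005]
0.83 [ 0.4145 -0.1275  0.0138]
0.78 [ 0.8347 -0.0851  0.0162]
0.62 [ 0.6646 -0.3118  0.2733]
0.6 [ 0.191  -0.3547  0.0118]
71 397.1830985915493 187.9718309859155 180 [ -0.1986 434.5107]
83 398.13253012048193 187.59036144578315 179 [ -0.1788 431.6759]
(array([ 0.5231, -0.2865]), (29.210983276367188, 172.78720092773438), np.float32(-8.61086)) [-0.0099  0.3324] 0.43842223484515164 0.6095193416304996
```

The pole has not slipped in the grip. Now I lower it.

```bash
python3 -m pendant '[[0.015,-0.002,-0.001,0.02,0,0,0],[0.015,0,0,0.03,0,0,0],[0.015,0,0,0.03,0,0,0],[0.015,0,0,0.03,0,0,0],[0.015,0,0,0.03,0,0,0],[0.015,0,0,0.03,0,0,0],[0.015,0,0,0.02,0,0,0],[0.015,0,0,0.01,0,0,0],[0.015,0,0,0,0,0,0],[0.015,0,0,0,0,0,0]]'
python3 -m pendant '[[0.015,0,0,0.005,0,0,0],[0.015,0,0,0.005,0,0,0],[0.015,0,0,0.005,0,0,0],[0.015,0,0,0.005,0,0,0],[0.015,0,0,0.004,0,0,0],[0.015,0,0,0.003,0,0,0],[0.015,0,0,0,0,0,0],[0.015,0,0,0,0,0,0]]'
```

```text
time: 19.15
position: [0.5256, -0.2907, 0.1018]
tool_rot: [0.0, 0.076, 0.997, -0.0]
wrist_force: [0.4, -0.0, -1.0]
finger_gap: 0.0231
finger_force: 60.5
time: 19.82
position: [0.5251, -0.2906, 0.074]
tool_rot: [-0.0, 0.077, 0.997, 0.0]
wrist_force: [0.8, -0.2, -1.3]
finger_gap: 0.0232
finger_force: 60.5
```

```bash
python3 -m pendant '[[0.015,0,0,0.002,0,0,0],[0.015,0,0,0,0,0,0],[0.015,0,0,0,0,0,0]]'
python3 -m pendant '[[0.015,0,0,0.0015,0,0,0],[0.015,0,0,0,0,0,0],[0.015,0,0,0,0,0,0]]'
python3 -m pendant '[[0.015,0,0,0.001,0,0,0],[0.015,0,0,0,0,0,0],[0.015,0,0,0,0,0,0]]'
```

```text
time: 20.07
position: [0.5253, -0.2907, 0.0723]
tool_rot: [0.0, 0.077, 0.997, -0.0]
wrist_force: [0.5, -0.5, -1.8]
finger_gap: 0.0229
finger_force: 60.5
time: 20.32
position: [0.5252, -0.2907, 0.0708]
tool_rot: [-0.0, 0.077, 0.997, 0.0]
wrist_force: [-0.3, 0.7, -1.6]
finger_gap: 0.0228
finger_force: 60.5
time: 20.57
position: [0.5254, -0.2908, 0.0699]
tool_rot: [0.0, 0.077, 0.997, -0.0]
wrist_force: [0.8, -0.4, -0.4]
finger_gap: 0.0235
finger_force: 60.7
```

Contact has begun, so I open and retreat upwards.

```bash
python3 -m pendant '[[0.015,0,0,0.0005,0,0,0],[0.015,0,0,0,0,0,0],[0.085,0,0,0,0,0,0],[0.085,0,0,0,0,0,0],[0.085,0,0,0,0,0,0],[0.085,0,0,0,0,0,0],[0.085,0,0,0,0,0,0],[0.085,0,0,0,0,0,0],[0.085,0,0,0,0,0,0],[0.085,0,0,0,0,0,0]]'
python3 -m pendant '[[0.085,0,0,-0.01,0,0,0],[0.085,0,0,-0.02,0,0,0],[0.085,0,0,-0.03,0,0,0],[0.085,0,0,-0.03,0,0,0],[0.085,0,0,-0.03,0,0,0],[0.085,0,0,-0.03,0,0,0],[0.085,0.03,0,0,0,0,0],[0.085,0.03,0,0,0,0,0],[0.085,0.03,0,0,0,0,0],[0.085,0.03,0,0,0,0,0],[0.085,0,0,0,0,0,0],[0.085,0,0,0,0,0,0]]'
python3 - <<'E'
from h import *
np.set_printoptions(precision=4,suppress=True)
im,d=snap("side","pics/side9.png")
for t in("pole","hook_tip","ring","rake","mug","sprayer","planter"):
    for r in robot.place_of(t,"side")[:3]:print(t,round(r["score"],2),W("side",r["centre"]))
P=cloud("side",d,red(im));P=P[(P[:,2]>.094)&(P[:,2]<.12)&(abs(P[:,0]-.52)<.15)&(abs(P[:,1]+.29)<.1)]
print(len(P),line(P),np.median(P[:,2]))
E
```

```text
time: 21.4
position: [0.5252, -0.2907, 0.0692]
tool_rot: [-0.0, 0.077, 0.997, 0.0]
wrist_force: [-0.1, -0.4, 0.7]
finger_gap: 0.0849
finger_force: 0.0
time: 22.4
position: [0.4058, -0.2722, 0.2203]
tool_rot: [0.0, 0.077, 0.997, -0.0]
wrist_force: [1.3, 0.1, -0.1]
finger_gap: 0.0849
finger_force: 0.0
pole 0.86 [ 0.5476 -0.0487  0.014 ]
pole 0.83 [ 0.7686 -0.2271  0.0145]
pole 0.82 [ 0.5234 -0.2914  0.0904]
hook_tip 0.93 [ 0.6725 -0.3139  0.045 ]
hook_tip 0.58 [ 0.4191 -0.1341  0.0142]
ring 0.65 [0.5924 0.1653 0.1686]
rake 0.66 [ 0.3854  0.0996 -0.0061]
mug 0.81 [ 0.4755  0.3266 -0.0023]
sprayer 0.93 [0.5587 0.4545 0.0015]
planter 0.79 [ 0.5558 -0.4853  0.006 ]
planter 0.37 [ 0.5259 -0.2904  0.0884]
188 (array([ 0.5255, -0.2856]), (26.95302963256836, 169.0446319580078), np.float32(-9.394232)) 0.10082735304569623
```

View pics/side9.png

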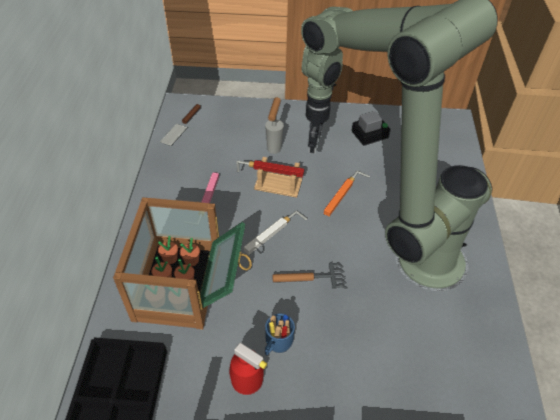

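The pole lies in its cradle as before at (278,168), the hatch is open at (224,262), and the bystanders have not moved.

```bash
python3 -c "
from plant import robot
print(robot.sign_off())"
```

```text
the job is handed in; nothing more can be done
None
```

The hatch was pulled open to about 39° with the red pole, the pole was unhooked and laid back in its cradle, the rake, mug, sprayer and planter stayed where they stood, and the job was handed in at about 22 s.

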